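Roll the tally wheel home

ROBOT

A 7-joint arm with a two-finger parallel gripper is mounted at the origin on the work surface; the furniture and walls round the work are solid. World frame = base frame: x ahead of the robot, y to its left, z up, the work surface at z = 0. Lengths are in m, angles in rad, forces in N, time in s.
With the tool pointing down it reaches from about 0.4 to 0.875 m from the base axis. Payload 19.3 kg.
Tool frame: the origin (TCP) lies at the very end of the fingers, on their centre line; the grasp point (between the pads) lies 19 mm behind it (bot.pinch_z is the distance from the TCP to the grasp point, in m); y points along the fingers, x is the direction in which the jaws open and shut, and the axes are right-handed (so a half turn about y gives the same grasp; the last joint's range is limited). The gripper opens to 85 mm and grips with 20 to 120 N. Pads are 22 mm wide; open, the fingers measure 114 mm over their backs; the gripper's body (76 mm by 85 mm) begins 54 mm behind the grasp point. The pads swing forward as they close: fully open they stand 13 mm farther back than shut.
Start: joints at [1.235, 0.521, -0.036, 1.599, 0.021, 1.021, -0.113], TCP at [0.164, -0.603, 0.231] pointing down, gripper open.
Joint ranges: [-2.91, 2.91], [-0.3, 2.13], [-1.5, 1.42], [0.17, 2.43], [-1.26, 4.41], [0.16, 1.93], [-2.52, 2.52]. Speed limits (rad/s): [1.89, 1.89, 2.39, 2.39, 3.01, 3.01, 3.01].

INTERFACE

Orientations are given as [roll, pitch, yaw] about the fixed x, y, z axes, in that order (R = Rz(yaw) Ry(pitch) Rx(roll)).
In Python, from workcell import bot gives the robot as it stands. The module is installed in compiled form; this text tells all that it offers.
- The arm moves only by the tool arm_command, never from a script. Its argument "moves" is a list of rows, each an object of numbers: "rx", "ry", "rz": the turn, a rotation vector about the tool's x, y, z in rad; "x", "y", "z": the shift along the tool's x, y, z in cm; "gripper": the opening, from -1 (shut) to 1 (fully open). In form: [{"rx": .., "ry": .., "rz": .., "x": .., "y": .., "z": .., "gripper": ..}, ...]. A call has 1 to 5 rows; each row is the pose to reach, as a shift and turn from the pose commanded when the call began, along the tool's axes at that moment; what a row does not reach only later rows make up. A row lasts 1/12 s, in which the tool goes at most 41.7 mm and 7.16 degrees, less where a joint would pass 70% of its speed; a pose out of reach is approached as far as the arm can. A call with a gripper value outside its range is refused whole. The fingers move at their own pace and stop on an object; "squeeze" is the grip in N (left out, the last holds). Time passes only in rows, so rows that repeat a pose let the fingers close. It gives the time, the measured TCP pose, the force and the opening at its end, in the units of the state.
- bot.observe(): the state, without advancing time (a new reading comes with each control period).
- bot.grab_frame(name): name is "scene" or "top"; returns (picture, depth): 400x640x3 uint8, red, green, blue; 400x640 float32, m along the optical axis (not along the pixel's ray), 0 where there is no reading.
- bot.camera_model(name): a dict with "vfov" (degrees; the focal length in pixels is half the picture's height over the tangent of half this angle, whatever the lens; pixels are square), "cx", "cy" (the principal point, pixels), "extrinsics" (4x4, takes a point from camera to world coordinates). Camera axes: x right, y down, z forward; pixel columns grow to the right and rows downward; lengths in m; the calibration is good to about 2 mm. A picture is of the moment at which its call begins. camera_model takes no time and is no camera call.
- bot.job_done(): hands the job in, once; it reports no verdict.
Trained networks look in the newest picture that a camera, given by its name, has taken for a name from the list of things; names that differ only in an ending like _2 or _b are one class to them, and where a whole thing is asked for, a point or a joint stands for the part that bears it (a point fixed in the world has none). Each returns a list of dicts, best first, with "p" (0 to 1); they miss things now and then, are a little off and sometimes report something else, mostly with a low value. They report only what shows in the picture. A call takes as long as a camera call.
- bot.spot_in(name, camera): "box" ([left, top, right, bottom] in pixels, round what is visible of it).
- bot.masks_of(name, camera): "mask" (400x640 bool, what is visible of it) and "box" ([left, top, right, bottom] in pixels, round what is visible of it).
The state is a dict: "clock": time; "qpos": joint angles; "qd": joint speeds; "joint_efforts": joint torques, N m; "position": TCP position; "tool_rot": TCP orientation; "force": force on the tool from outside, world axes, zero at the start; "moment": the same for the moment, N m; "grip_width": finger opening in m.
Only numpy, scipy, OpenCV 4.12 (cv2) and the standard library are available. Lean on these libraries where they do the work, as an engineer would, in place of code of your own. Each camera call takes 0.05 s, during which the arm holds its last target.

TASK

Two hand-rolled counter wheels stand on the bench. Set the one with eight big ridges back to its start for the next batch: roll it up and away from the robot, pushing ridge after ridge, until its one long ridge stands straight up, in line with the two small pointers on its stand. Leave the finely ribbed wheel and the white stone cap as they are.

Things in the scene. Friction and masses are not known exactly. Their poses are not given: they have to be found in the camera images.
- tally: Bolted-down grey stand of the wheel to roll; origin under its middle, x to its back (away from the robot; turned up to 0.3 rad), z up. Base plate 120 (x) x 92 (y) x 10 mm. Two cheeks 8 mm thick, inner faces 26 mm either side of the middle, rounded tops 22 mm above the axle; on each a small pointer straight over the axle, ending 30 mm above it. Open in front, behind and above.
- tally_axle (a point): Centre of the wheel to roll, on its level axle, 56 mm above the bench, axes as the stand's, axle along y. Aluminium drum, radius 30 mm, 44 mm wide, with 8 dark straight ridges 45 degrees apart, parallel to the axle, 6 mm thick, 16 mm high (tips 46 mm from the axle). Seven are 22 mm long, centred on the drum; the long one runs over all 44 mm.
- tally_wheel (a joint): Angle of that wheel, rad. 0: long ridge straight up; negative: it leans to the front (-1.57: level). Grows as the wheel's top is pushed along the stand's +x. Starts at -1.75 to -1.25; stops at -2.3 and 2.3. The other ridges stand at this angle plus multiples of 0.785. Stiff (about 4 N at the ridge tips), no clicks, stays where it is left.
- fine_rim (a point): Point on the rim of the other wheel (leave it alone), 35 mm from its axle, near its top at the start. Same stand and drum, but 24 low thin ribs 5 mm high. The two stands may have changed places, left and right. It turns as stiffly.
- stone_cap: Loose white roundish stone cap, 69 x 69 x 59 mm, standing between the two stands; origin at the centre of its underside. A bystander, not to be disturbed.

How it is judged:
By the outcome, as a careful person would: the job done as asked, in the order asked, and still so for the second after the job is handed in, with the robot touching nothing.
It also fails if it takes over 35 s, if anything falls off the work surface, if the arm or the gripper's body presses on something with over 40 N, if the wrist force passes 120 N, or if a joint passes its speed limit or range.

## Working session

There is one attempt and no reset: what is moved stays moved. The work goes in short steps, Python scripts to look and compute and a tool call to move; the robot and the scene stay as the last step left them, time stands still between calls to the robot, and variables do not carry over. Pictures are saved under pics/ and viewed, and the job is handed in when it is done.

Besides the shell and the picture viewer there is one more tool, called after "Emit:" in YAML: its name, and indented under it one key for each argument. arm_command: Moves the arm, as the interface text tells. Its arguments: {"type":"object","properties":{"moves":{"type":"array"},"squeeze":{"type":"number"}},"required":["moves"]}

```bash
mkdir -p pics; cat > h.py <<'E'
import numpy as np, cv2
from workcell import bot
def K(n):
    m=bot.camera_model(n); f=200/np.tan(np.radians(m["vfov"])/2); return f,m["cx"],m["cy"],np.array(m["extrinsics"])
def cloud(n,d):
    f,cx,cy,E=K(n); v,u=np.mgrid[0:400,0:640]
    P=np.stack([(u-cx)/f*d,(v-cy)/f*d,d],-1); return P@E[:3,:3].T+E[:3,3]
def proj(n,P):
    f,cx,cy,E=K(n); q=(np.atleast_2d(P)-E[:3,3])@E[:3,:3]; return np.c_[q[:,0]/q[:,2]*f+cx,q[:,1]/q[:,2]*f+cy]
E
python3 - <<'E'
from h import *
for n in ["scene","top"]:
    im,d=bot.grab_frame(n); np.savez("f_"+n,im=im,d=d)
    cv2.imwrite(f"pics/{n}0.png",im[:,:,::-1])
    print(n,K(n)[0],K(n)[3].round(3).tolist())
    for t in ["tally","tally_wheel","fine_rim","stone_cap"]:
        for r in bot.spot_in(t,n)[:3]: print(t,r["p"],np.round(r["box"]))
s=bot.observe(); print(s)
E
```

```text
scene 490.518634698868 [[-0.741, -0.377, 0.556, 0.02], [-0.672, 0.399, -0.624, 0.541], [0.013, -0.836, -0.548, 0.576], [0.0, 0.0, 0.0, 1.0]]
tally 0.61 [355. 171. 422. 236.]
tally_wheel 0.84 [368. 171. 419. 211.]
fine_rim 0.66 [245. 253. 293. 308.]
stone_cap 0.8 [294. 224. 333. 263.]
top 450.92336866419225 [[-0.021, -0.981, 0.194, 0.313], [-1.0, 0.02, -0.011, -0.014], [0.007, -0.194, -0.981, 0.931], [0.0, 0.0, 0.0, 1.0]]
tally 0.67 [367. 177. 421. 241.]
tally_wheel 0.58 [382. 186. 418. 228.]
fine_rim 0.97 [209. 191. 239. 229.]
stone_cap 0.89 [288. 180. 317. 210.]
{'clock': 0.5, 'qpos': array([ 1.23485298,  0.52143227, -0.03633214,  1.59951919,  0.0211937 ,
        1.02109407, -0.11281261]), 'qd': array([-0.00138801,  0.00067099, -0.00027148, -0.00128517,  0.0009003 ,
       -0.00017217,  0.00062764]), 'joint_efforts': array([ 2.23963320e-04, -9.26267624e+01,  1.97749056e+00, -3.70054650e+01,
        1.79876271e-02,  2.41972710e-03, -6.49893408e-06]), 'position': array([ 0.16413144, -0.60304241,  0.23126342]), 'tool_rot': array([-1.57077954e+00,  6.97802551e-05, -1.30508358e+00]), 'force': array([-0.640772  ,  0.55651852,  0.28876395]), 'moment': array([-0.00393338, -0.00189768,  0.03682131]), 'grip_width': 0.08504100255719778}
```

```bash
python3 - <<'E'
from h import *
for n,b in [("scene",(220,140,440,330)),("top",(190,150,440,260))]:
    im=np.load(f"f_{n}.npz")["im"]; c=im[b[1]:b[3],b[0]:b[2]]
    cv2.imwrite(f"pics/{n}c.png",cv2.resize(c,None,fx=3,fy=3,interpolation=cv2.INTER_CUBIC)[:,:,::-1])
E
```

```text
(no output)
```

View pics/scene0.png

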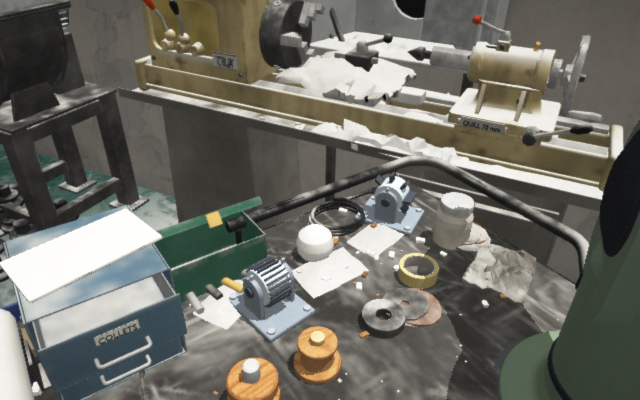

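```bash
sleep 1
```

```text
(no output)
```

View pics/scenec.png

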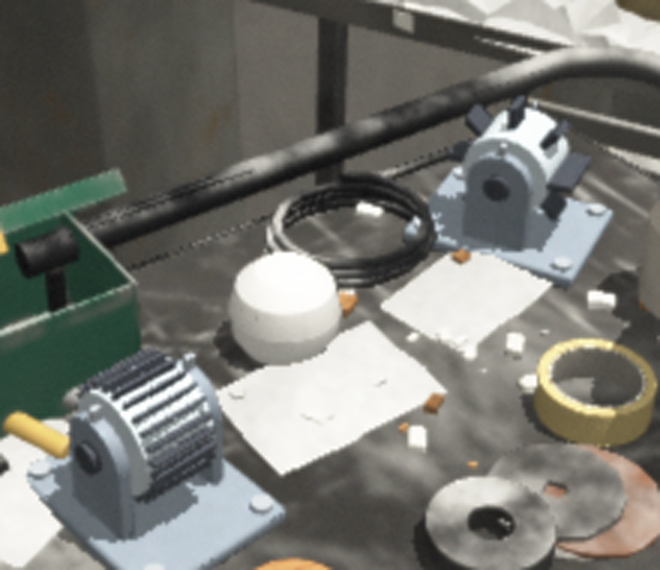

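View pics/topc.png

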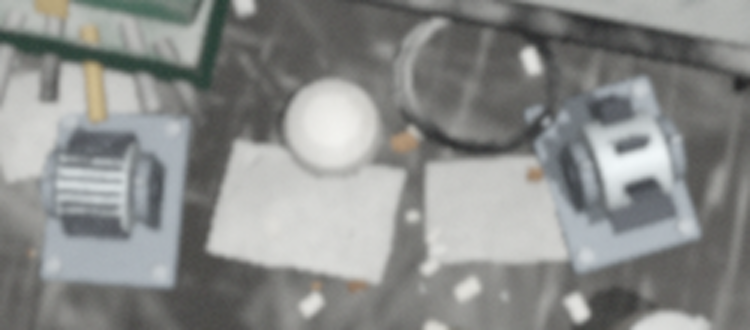

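```bash
python3 - <<'E'
from h import *
for n in ["top","scene"]:
    F=np.load(f"f_{n}.npz"); C=cloud(n,F["d"]); im=F["im"]
    m=bot.masks_of("tally",n)
    for r in m[:3]:
        print(n,r["p"],r["box"]); 
    M=cv2.dilate(m[0]["mask"].astype(np.uint8),np.ones((5,5)))>0
    P=C[M&(F["d"]>0)]; 
    print("bench z near",np.median(C[(F["d"]>0)&(np.abs(C[...,2])<.006)&(C[...,0]>.4)&(C[...,0]<.8)][:,2]))
    print("z hist",np.histogram(P[:,2],np.arange(-.01,.13,.01)))
    # plate: z 6..16 & bluish
    s=im[M&(F["d"]>0)].astype(int)
    B=P[(P[:,2]>.006)&(P[:,2]<.017)&(s[:,2]>110)]
    print(len(B),cv2.minAreaRect((B[:,:2]*1000).astype(np.float32)))
    T=P[P[:,2]>.07]; print("top pts",T.mean(0),T.max(0),T.min(0))
F=np.load("f_scene.npz"); C=cloud("scene",F["d"])
for p in [(240,222),(330,185),(420,162),(500,185),(575,230),(385,215)]: print(p,C[p[1],p[0]].round(3))
F=np.load("f_top.npz"); C=cloud("top",F["d"])
# tall obstacles
ok=(F["d"]>0)
g={}
for P in C[ok&(C[...,2]>.03)&(C[...,0]>.3)&(C[...,0]<1.0)&(abs(C[...,1])<.4)]:
    k=tuple((P[:2]//.05).astype(int)); g[k]=max(g.get(k,0),P[2])
for i in range(19,5,-1): print(f"{i*.05:.2f}",' '.join(f"{int(g.get((i,j),0)*1000):4d}" for j in range(7,-9,-1)))
E
```

```text
top 0.86 [366.2, 174.5, 422.7, 241.1]
bench z near -0.000373011188385175
z hist (array([209, 878, 460,  18,  15,  27, 143, 300, 326, 464,  46,  25,   0,
         0]), array([-0.01,  0.  ,  0.01,  0.02,  0.03,  0.04,  0.05,  0.06,  0.07,
        0.08,  0.09,  0.1 ,  0.11,  0.12,  0.13]))
1106 ((470.6817626953125, -172.55555725097656), (119.92571258544922, 97.3382339477539), 15.346468925476074)
top pts [ 0.47169455 -0.17448179  0.08199048] [ 0.50843353 -0.13921166  0.1045502 ] [ 0.43936603 -0.21064633  0.07003118]
scene 0.87 [355.4, 172.1, 422.5, 234.9]
bench z near -0.0002122976816160138
z hist (array([198, 866, 387, 149, 132, 115, 232, 292, 221, 286,  40,  16,   0,
         0]), array([-0.01,  0.  ,  0.01,  0.02,  0.03,  0.04,  0.05,  0.06,  0.07,
        0.08,  0.09,  0.1 ,  0.11,  0.12,  0.13]))
912 ((476.6169738769531, -191.85153198242188), (121.40151977539062, 149.3154296875), 15.248815536499023)
top pts [ 0.46817352 -0.16554531  0.08157345] [ 0.50576907 -0.13893832  0.10279841] [ 0.43897816 -0.20735658  0.07006782]
(240, 222) [0.609 0.101 0.062]
(330, 185) [ 0.569 -0.099  0.068]
[... 626 characters left out ...]
    0    0    0  169
0.65  163  165  162   93   84    0    0    0    0    0    0    0    0    0    0  166
0.60  170  170  169  132  124  115  106   69   67    0    0    0    0    0    0  147
0.55  170  170  170  142  144  142  140   68   70   71   72   72   70    0    0    0
0.50  169  169  170    0   75  135  132   59   54    0   31   89   75   73   73    0
0.45  163  163    0   85   93   89   30   60   52    0   86  104   86    0   72   70
0.40  156  157    0   66   90   84    0    0    0    0   71   93   63    0   71   69
0.35    0   80   80   52   51    0    0    0    0    0    0   96   94    0   71    0
0.30   35   80   81   61   62    0    0    0    0    0    0   95   94    0   70    0
```

```bash
cat >> h.py <<'E'
def ridges(n,F,x0=.4707,y0=-.1726,yaw=.268,show=True):
    C=cloud(n,F["d"]); P=C[(F["d"]>0)]-[x0,y0,.056]
    c,s=np.cos(yaw),np.sin(yaw); X=P[:,0]*c+P[:,1]*s; Y=-P[:,0]*s+P[:,1]*c; Z=P[:,2]
    r=np.hypot(X,Z); a=np.arctan2(X,Z)
    k=(abs(Y)<.024)&(r>.0365)&(r<.050)&(abs(a)<1.9)
    kd=(abs(Y)<.018)&(r>.02)&(r<.034)&(abs(a)<1.2)
    if show:
        A=np.c_[X[kd],Z[kd]]; 
        q=np.linalg.lstsq(np.c_[2*A,np.ones(len(A))],(A**2).sum(1),rcond=None)[0]
        print(n,"drum circle centre",q[:2].round(4),"R",np.sqrt(q[2]+q[0]**2+q[1]**2).round(4),"Ymean",Y[k].mean().round(4))
    h,e=np.histogram(a[k],np.arange(-1.9,1.9,.1)); w=[]
    for i in range(len(h)):
        kk=k&(a>=e[i])&(a<e[i+1])
        if kk.sum(): w.append((e[i].round(1),int(h[i]),Y[kk].min().round(3),Y[kk].max().round(3)))
    print(w)
    from math import tau
    z=np.exp(8j*a[k]).mean(); print("phase mod .785:",np.angle(z)/8,abs(z))
E
python3 - <<'E'
from h import *
for n in ["top","scene"]: ridges(n,np.load(f"f_{n}.npz"))
E
```

```text
top drum circle centre [0.0003 0.0026] R 0.0274 Ymean -0.0021
[(np.float64(-1.6), 12, np.float64(-0.017), np.float64(0.019)), (np.float64(-1.5), 75, np.float64(-0.023), np.float64(0.019)), (np.float64(-1.4), 23, np.float64(-0.02), np.float64(0.018)), (np.float64(-0.8), 15, np.float64(-0.01), np.float64(0.008)), (np.float64(-0.7), 39, np.float64(-0.012), np.float64(0.007)), (np.float64(-0.6), 1, np.float64(-0.008), np.float64(-0.008)), (np.float64(-0.1), 2, np.float64(-0.009), np.float64(0.005)), (np.float64(0.0), 34, np.float64(-0.013), np.float64(0.008)), (np.float64(0.1), 11, np.float64(-0.012), np.float64(0.008)), (np.float64(0.7), 24, np.float64(-0.013), np.float64(0.008)), (np.float64(0.8), 32, np.float64(-0.013), np.float64(0.007)), (np.float64(0.9), 3, np.float64(-0.005), np.float64(0.001)), (np.float64(1.5), 18, np.float64(-0.009), np.float64(0.007)), (np.float64(1.6), 16, np.float64(-0.014), np.float64(0.008))]
phase mod .785: 0.0846791251644893 0.8827325041283035
scene drum circle centre [0.0002 0.0038] R 0.0263 Ymean 0.0009
[(np.float64(-1.6), 8, np.float64(-0.003), np.float64(0.021)), (np.float64(-1.5), 55, np.float64(-0.022), np.float64(0.02)), (np.float64(-1.4), 10, np.float64(-0.016), np.float64(0.013)), (np.float64(-0.8), 15, np.float64(-0.011), np.float64(0.009)), (np.float64(-0.7), 17, np.float64(-0.011), np.float64(0.01)), (np.float64(0.0), 27, np.float64(-0.011), np.float64(0.011)), (np.float64(0.1), 7, np.float64(-0.008), np.float64(0.009)), (np.float64(0.7), 11, np.float64(-0.011), np.float64(0.01)), (np.float64(0.8), 29, np.float64(-0.014), np.float64(0.01)), (np.float64(0.9), 2, np.float64(0.007), np.float64(0.007)), (np.float64(1.5), 16, np.float64(-0.01), np.float64(0.008)), (np.float64(1.6), 14, np.float64(-0.014), np.float64(0.01)), (np.float64(1.7), 1, np.float64(0.007), np.float64(0.007))]
phase mod .785: 0.07939149769380628 0.9035058286956102
```

Emit:
arm_command:
  moves:
    - {"x": -4, "z": 4, "gripper": -1}
    - {"x": -7, "z": 7, "gripper": -1}
    - {"x": -10, "z": 10, "gripper": -1}
    - {"x": -13, "z": 13, "gripper": -1}
    - {"x": -16, "z": 16, "gripper": -1}
  squeeze: 60

```text
invalid input at $.moves[0]: expected keys rx, ry, rz, x, y, z, gripper
```

Emit:
arm_command:
  moves:
    - {"rx": 0, "ry": 0, "rz": 0, "x": -2.7, "y": 0, "z": 3, "gripper": -1}
    - {"rx": 0, "ry": 0, "rz": 0, "x": -5.4, "y": 0, "z": 6, "gripper": -1}
    - {"rx": 0, "ry": 0, "rz": 0, "x": -8.1, "y": 0, "z": 9, "gripper": -1}
    - {"rx": 0, "ry": 0, "rz": 0, "x": -10.8, "y": 0, "z": 12, "gripper": -1}
    - {"rx": 0, "ry": 0, "rz": 0, "x": -13.5, "y": 0, "z": 15, "gripper": -1}
  squeeze: 60

```text
clock: 1.02
position: [0.274, -0.4317, 0.2314]
tool_rot: [-1.571, -0.0, -1.305]
force: [1.7, -0.8, 0.4]
grip_width: 0.0253
```

Emit:
arm_command:
  moves:
    - {"rx": 0, "ry": 0, "rz": 0, "x": -2.7, "y": 0, "z": 3, "gripper": -1}
    - {"rx": 0, "ry": 0, "rz": 0, "x": -5.4, "y": 0, "z": 6, "gripper": -1}
    - {"rx": 0, "ry": 0, "rz": 0, "x": -8.1, "y": 0, "z": 9, "gripper": -1}
    - {"rx": 0, "ry": 0, "rz": 0, "x": -10.8, "y": 0, "z": 12, "gripper": -1}
    - {"rx": 0, "ry": 0, "rz": 0, "x": -13.5, "y": 0, "z": 15, "gripper": -1}

```text
clock: 1.43
position: [0.3834, -0.262, 0.2316]
tool_rot: [-1.57, -0.001, -1.305]
force: [1.7, 0.0, -0.1]
grip_width: -0.0003
```

```bash
cat >> h.py <<'E'
from scipy.spatial.transform import Rotation as R
def where(t=(.4707,-.1726,.056)):
    s=bot.observe(); M=R.from_euler("xyz",s["tool_rot"]).as_matrix(); p=M.T@(s["position"]-np.array(t))
    print("t",s["clock"].__round__(2),"TCP rel axle in tool axes cm (x=-standy,y=down,z=standx)",(p*100).round(2),"rot",s["tool_rot"].round(3),"F",s["force"].round(1),"grip",round(s["grip_width"],4)," pos",s["position"].round(4))
E
python3 -c "
from h import *
where()"
```

```text
t 1.43 TCP rel axle in tool axes cm (x=-standy,y=down,z=standx) [  6.34 -17.56 -10.77] rot [-1.570e+00 -1.000e-03 -1.305e+00] F [ 1.7  0.  -0.1] grip -0.0003  pos [ 0.3834 -0.262   0.2316]
```

Emit:
arm_command:
  moves:
    - {"rx": 0, "ry": 0, "rz": 0, "x": -2.1, "y": 1, "z": 3, "gripper": -1}
    - {"rx": 0, "ry": 0, "rz": 0, "x": -4.2, "y": 3, "z": 6, "gripper": -1}
    - {"rx": 0, "ry": 0, "rz": 0, "x": -6.3, "y": 5, "z": 9, "gripper": -1}
    - {"rx": 0, "ry": 0, "rz": 0, "x": -6.3, "y": 8.5, "z": 9, "gripper": -1}
    - {"rx": 0, "ry": 0, "rz": 0, "x": -6.3, "y": 11.5, "z": 9, "gripper": -1}

```text
clock: 1.85
position: [0.4544, -0.1773, 0.1152]
tool_rot: [-1.569, -0.0, -1.301]
force: [0.2, -0.4, -0.6]
grip_width: -0.0001
```

```bash
python3 - <<'E'
from h import *
where()
out=[]
for n,b in [("scene",(340,120,440,250)),("top",(350,140,450,260))]:
    im,d=bot.grab_frame(n); c=im[b[1]:b[3],b[0]:b[2]]; out.append(cv2.resize(c,(400,520),interpolation=cv2.INTER_CUBIC)[:,:,::-1])
cv2.imwrite("pics/a1.png",np.hstack(out))
where()
E
```

```text
t 1.85 TCP rel axle in tool axes cm (x=-standy,y=down,z=standx) [ 0.02 -5.92 -1.69] rot [-1.569 -0.    -1.301] F [ 0.2 -0.4 -0.6] grip -0.0001  pos [ 0.4544 -0.1773  0.1152]
t 1.95 TCP rel axle in tool axes cm (x=-standy,y=down,z=standx) [ 0.   -5.7  -2.07] rot [-1.576  0.004 -1.304] F [-0.   0.   0.9] grip -0.0  pos [ 0.4511 -0.1782  0.1131]
```

View pics/a1.png

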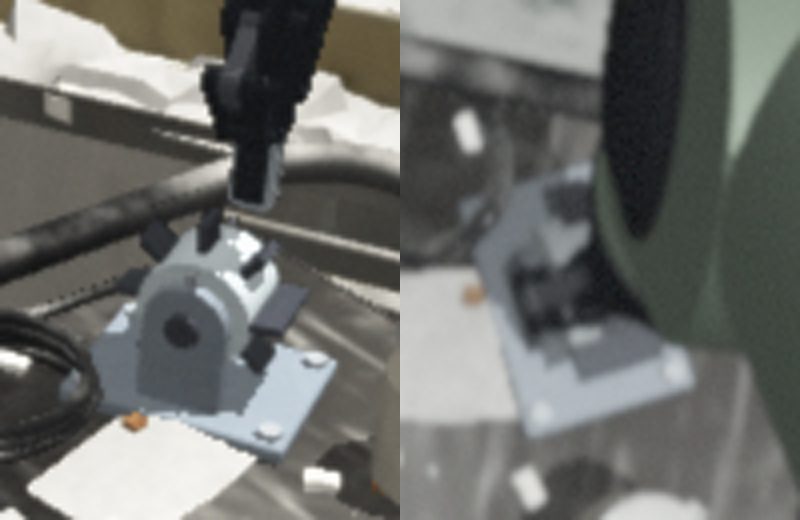

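Emit:
arm_command:
  moves:
    - {"rx": 0, "ry": 0, "rz": 0, "x": 0, "y": 0.6, "z": 0.2, "gripper": -1}
    - {"rx": 0, "ry": 0, "rz": 0, "x": 0, "y": 1.2, "z": 0.3, "gripper": -1}
    - {"rx": 0, "ry": 0, "rz": 0, "x": 0, "y": 1.8, "z": 0.3, "gripper": -1}
    - {"rx": 0, "ry": 0, "rz": 0, "x": 0, "y": 1.8, "z": 0.3, "gripper": -1}

```text
clock: 2.28
position: [0.456, -0.1788, 0.0984]
tool_rot: [-1.57, -0.0, -1.306]
force: [-0.1, 0.5, 0.6]
grip_width: -0.0
```

```bash
python3 -c "
from h import *
where()"
```

```text
t 2.28 TCP rel axle in tool axes cm (x=-standy,y=down,z=standx) [ 0.22 -4.24 -1.58] rot [-1.57  -0.    -1.306] F [-0.1  0.5  0.6] grip -0.0  pos [ 0.456  -0.1788  0.0984]
```

Emit:
arm_command:
  moves:
    - {"rx": 0, "ry": 0, "rz": 0, "x": -0.2, "y": 0.3, "z": 0.1, "gripper": -1}
    - {"rx": 0, "ry": 0, "rz": 0, "x": -0.2, "y": 0.3, "z": 0.5, "gripper": -1}
    - {"rx": 0, "ry": 0, "rz": 0, "x": -0.2, "y": 0.3, "z": 1.0, "gripper": -1}
    - {"rx": 0, "ry": 0, "rz": 0, "x": -0.2, "y": 0.3, "z": 1.5, "gripper": -1}
    - {"rx": 0, "ry": 0, "rz": 0, "x": -0.2, "y": 0.3, "z": 1.9, "gripper": -1}

```text
clock: 2.7
position: [0.4739, -0.1715, 0.0953]
tool_rot: [-1.572, 0.0, -1.305]
force: [-4.2, -1.7, -1.6]
grip_width: -0.0005
```

```bash
cat >> h.py <<'E'
def pic(f):
    where(); im,d=bot.grab_frame("scene"); c=im[110:240,340:440]
    cv2.imwrite(f"pics/{f}.png",cv2.resize(c,(600,780),interpolation=cv2.INTER_CUBIC)[:600,:,::-1]); ridges("scene",dict(d=d),show=False)
E
python3 -c "
from h import *
pic('b1')"
```

```text
t 2.7 TCP rel axle in tool axes cm (x=-standy,y=down,z=standx) [-0.02 -3.93  0.33] rot [-1.572  0.    -1.305] F [-4.2 -1.7 -1.6] grip -0.0005  pos [ 0.4739 -0.1715  0.0953]
[(np.float64(-1.9), 2, np.float64(-0.001), np.float64(0.01)), (np.float64(-1.3), 17, np.float64(-0.021), np.float64(0.02)), (np.float64(-1.2), 57, np.float64(-0.024), np.float64(0.02)), (np.float64(-1.1), 2, np.float64(-0.012), np.float64(-0.008)), (np.float64(-0.5), 18, np.float64(-0.009), np.float64(0.009)), (np.float64(-0.4), 10, np.float64(-0.013), np.float64(0.007)), (np.float64(-0.2), 14, np.float64(-0.006), np.float64(0.008)), (np.float64(-0.1), 10, np.float64(0.005), np.float64(0.014)), (np.float64(0.0), 7, np.float64(0.004), np.float64(0.013)), (np.float64(0.1), 8, np.float64(0.004), np.float64(0.015)), (np.float64(0.2), 6, np.float64(0.003), np.float64(0.009)), (np.float64(0.3), 14, np.float64(-0.002), np.float64(0.012)), (np.float64(0.4), 5, np.float64(0.001), np.float64(0.009)), (np.float64(1.0), 19, np.float64(-0.011), np.float64(0.009)), (np.float64(1.1), 19, np.float64(-0.014), np.float64(0.009)), (np.float64(1.2), 1, np.float64(0.006), np.float64(0.006))]
phase mod .785: 0.3687961965271246 0.6338331872375537
```

View pics/b1.png

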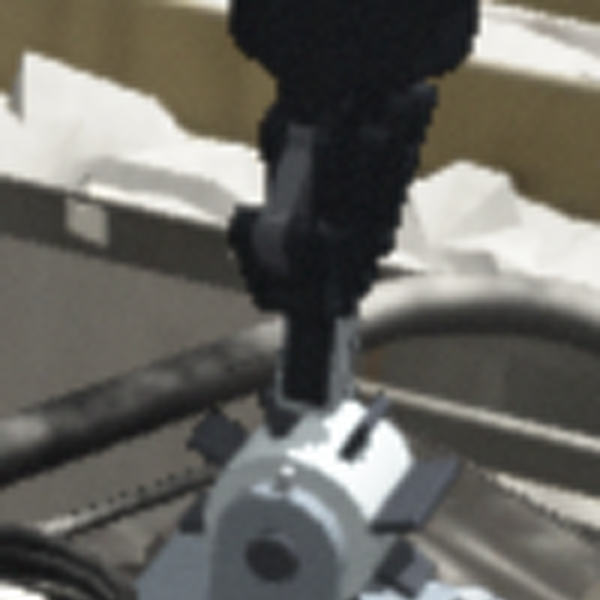

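Emit:
arm_command:
  moves:
    - {"rx": 0, "ry": 0, "rz": 0, "x": 0, "y": -0.8, "z": -0.3, "gripper": -1}
    - {"rx": 0, "ry": 0, "rz": 0, "x": 0, "y": -1.6, "z": -0.3, "gripper": -1}
    - {"rx": 0, "ry": 0, "rz": 0, "x": 0, "y": -1.6, "z": -2.0, "gripper": -1}
    - {"rx": 0, "ry": 0, "rz": 0, "x": 0, "y": -1.6, "z": -4.1, "gripper": -1}
    - {"rx": 0, "ry": 0, "rz": 0, "x": 0, "y": -1.6, "z": -4.1, "gripper": -1}

```text
clock: 3.17
position: [0.4313, -0.1836, 0.1122]
tool_rot: [-1.572, -0.001, -1.307]
force: [0.4, -0.8, 0.6]
grip_width: -0.0003
```

```bash
python3 -c "
from h import *
where()"
```

```text
t 3.17 TCP rel axle in tool axes cm (x=-standy,y=down,z=standx) [ 0.04 -5.62 -4.1 ] rot [-1.572e+00 -1.000e-03 -1.307e+00] F [ 0.4 -0.8  0.6] grip -0.0003  pos [ 0.4313 -0.1836  0.1122]
```

Emit:
arm_command:
  moves:
    - {"rx": 0, "ry": 0, "rz": 0, "x": 0, "y": 1.0, "z": 0.1, "gripper": -1}
    - {"rx": 0, "ry": 0, "rz": 0, "x": 0, "y": 1.9, "z": 0.2, "gripper": -1}
    - {"rx": 0, "ry": 0, "rz": 0, "x": 0, "y": 1.9, "z": 0.2, "gripper": -1}
    - {"rx": 0, "ry": 0, "rz": 0, "x": 0, "y": 1.9, "z": 0.7, "gripper": -1}
    - {"rx": 0, "ry": 0, "rz": 0, "x": 0, "y": 1.9, "z": 1.2, "gripper": -1}

```text
clock: 3.58
position: [0.4457, -0.179, 0.0921]
tool_rot: [-1.572, 0.001, -1.305]
force: [-6.6, -1.6, 4.3]
grip_width: -0.0
```

```bash
python3 -c "
from h import *
where()"
```

```text
t 3.58 TCP rel axle in tool axes cm (x=-standy,y=down,z=standx) [-0.04 -3.6  -2.59] rot [-1.572e+00  1.000e-03 -1.305e+00] F [-6.6 -1.6  4.3] grip -0.0  pos [ 0.4457 -0.179   0.0921]
```

Emit:
arm_command:
  moves:
    - {"rx": 0, "ry": 0, "rz": 0, "x": 0, "y": 0, "z": 0.6, "gripper": -1}
    - {"rx": 0, "ry": 0, "rz": 0, "x": 0, "y": 0, "z": 1.2, "gripper": -1}
    - {"rx": 0, "ry": 0, "rz": 0, "x": 0, "y": 0, "z": 1.8, "gripper": -1}
    - {"rx": 0, "ry": 0, "rz": 0, "x": 0, "y": 0, "z": 2.4, "gripper": -1}
    - {"rx": 0, "ry": 0, "rz": 0, "x": 0, "y": 0, "z": 2.8, "gripper": -1}

```text
clock: 4.0
position: [0.4732, -0.1715, 0.0921]
tool_rot: [-1.571, 0.0, -1.305]
force: [-4.6, -2.8, -1.0]
grip_width: 0.0
```

```bash
python3 -c "
from h import *
pic('b2')"
```

```text
t 4.0 TCP rel axle in tool axes cm (x=-standy,y=down,z=standx) [-0.04 -3.61  0.27] rot [-1.571  0.    -1.305] F [-4.6 -2.8 -1. ] grip 0.0  pos [ 0.4732 -0.1715  0.0921]
[(np.float64(-1.9), 1, np.float64(0.003), np.float64(0.003)), (np.float64(-1.3), 11, np.float64(-0.012), np.float64(0.011)), (np.float64(-1.2), 25, np.float64(-0.011), np.float64(0.009)), (np.float64(-1.1), 3, np.float64(-0.007), np.float64(0.012)), (np.float64(-0.5), 28, np.float64(-0.022), np.float64(0.02)), (np.float64(-0.4), 23, np.float64(-0.021), np.float64(0.021)), (np.float64(-0.3), 7, np.float64(-0.008), np.float64(0.011)), (np.float64(-0.2), 17, np.float64(-0.003), np.float64(0.013)), (np.float64(-0.1), 13, np.float64(0.007), np.float64(0.017)), (np.float64(0.0), 12, np.float64(0.005), np.float64(0.018)), (np.float64(0.1), 6, np.float64(0.007), np.float64(0.014)), (np.float64(0.2), 9, np.float64(0.005), np.float64(0.01)), (np.float64(0.3), 12, np.float64(-0.002), np.float64(0.01)), (np.float64(0.4), 6, np.float64(-0.001), np.float64(0.008)), (np.float64(1.0), 12, np.float64(-0.008), np.float64(0.008)), (np.float64(1.1), 24, np.float64(-0.014), np.float64(0.011)), (np.float64(1.2), 2, np.float64(0.008), np.float64(0.008))]
phase mod .785: 0.374742523903276 0.5371996626375198
```

View pics/b2.png

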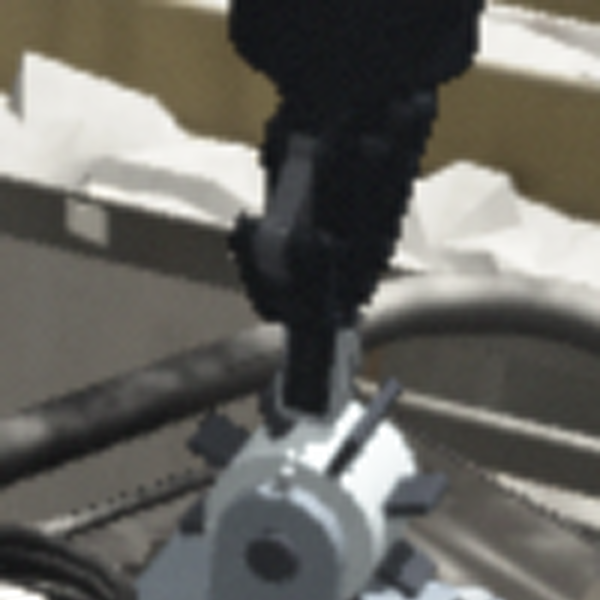

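Emit:
arm_command:
  moves:
    - {"rx": 0, "ry": 0, "rz": 0, "x": 0, "y": -1.0, "z": -0.3, "gripper": -1}
    - {"rx": 0, "ry": 0, "rz": 0, "x": 0, "y": -1.9, "z": -0.3, "gripper": -1}
    - {"rx": 0, "ry": 0, "rz": 0, "x": 0, "y": -1.9, "z": -2.0, "gripper": -1}
    - {"rx": 0, "ry": 0, "rz": 0, "x": 0, "y": -1.9, "z": -4.1, "gripper": -1}
    - {"rx": 0, "ry": 0, "rz": 0, "x": 0, "y": -1.9, "z": -4.1, "gripper": -1}

```text
clock: 4.47
position: [0.4304, -0.184, 0.1124]
tool_rot: [-1.572, -0.001, -1.307]
force: [0.2, -0.5, 0.5]
grip_width: -0.0003
```

```bash
python3 -c "
from h import *
where();F=dict(d=bot.grab_frame('scene')[1]);ridges('scene',F)"
```

```text
t 4.47 TCP rel axle in tool axes cm (x=-standy,y=down,z=standx) [ 0.05 -5.64 -4.2 ] rot [-1.572e+00 -1.000e-03 -1.307e+00] F [ 0.2 -0.5  0.5] grip -0.0003  pos [ 0.4304 -0.184   0.1124]
scene drum circle centre [0.0005 0.0012] R 0.0285 Ymean 0.001
[(np.float64(-1.9), 16, np.float64(-0.009), np.float64(0.009)), (np.float64(-1.3), 5, np.float64(-0.006), np.float64(0.01)), (np.float64(-1.2), 30, np.float64(-0.013), np.float64(0.011)), (np.float64(-1.1), 8, np.float64(-0.008), np.float64(0.01)), (np.float64(-0.5), 22, np.float64(-0.023), np.float64(0.021)), (np.float64(-0.4), 28, np.float64(-0.022), np.float64(0.021)), (np.float64(0.3), 30, np.float64(-0.014), np.float64(0.009)), (np.float64(0.4), 8, np.float64(-0.01), np.float64(0.009)), (np.float64(1.0), 10, np.float64(-0.009), np.float64(0.009)), (np.float64(1.1), 23, np.float64(-0.015), np.float64(0.009)), (np.float64(1.2), 4, np.float64(0.005), np.float64(0.008))]
phase mod .785: 0.3925416966499362 0.8998205579760076
```

Emit:
arm_command:
  moves:
    - {"rx": 0, "ry": 0, "rz": 0, "x": 0, "y": 1.0, "z": 0.1, "gripper": -1}
    - {"rx": 0, "ry": 0, "rz": 0, "x": 0, "y": 1.8, "z": 0.2, "gripper": -1}
    - {"rx": 0, "ry": 0, "rz": 0, "x": 0, "y": 1.8, "z": 0.2, "gripper": -1}
    - {"rx": 0, "ry": 0, "rz": 0, "x": 0, "y": 1.8, "z": 0.6, "gripper": -1}
    - {"rx": 0, "ry": 0, "rz": 0, "x": 0, "y": 1.8, "z": 1.0, "gripper": -1}

```text
clock: 4.93
position: [0.4431, -0.1798, 0.0931]
tool_rot: [-1.571, 0.0, -1.305]
force: [-5.7, -0.8, 4.7]
grip_width: 0.0001
```

```bash
python3 -c "
from h import *
where()"
```

```text
t 4.93 TCP rel axle in tool axes cm (x=-standy,y=down,z=standx) [-0.03 -3.71 -2.85] rot [-1.571  0.    -1.305] F [-5.7 -0.8  4.7] grip 0.0001  pos [ 0.4431 -0.1798  0.0931]
```

Emit:
arm_command:
  moves:
    - {"rx": 0, "ry": 0, "rz": 0, "x": 0, "y": 0, "z": 0.4, "gripper": -1}
    - {"rx": 0, "ry": 0, "rz": 0, "x": 0, "y": 0, "z": 0.8, "gripper": -1}
    - {"rx": 0, "ry": 0, "rz": 0, "x": 0, "y": 0, "z": 1.1, "gripper": -1}
    - {"rx": 0, "ry": 0, "rz": 0, "x": 0, "y": 0, "z": 1.2, "gripper": -1}
    - {"rx": 0, "ry": 0, "rz": 0, "x": 0, "y": 0, "z": 1.2, "gripper": -1}

```text
clock: 5.35
position: [0.4548, -0.1767, 0.0934]
tool_rot: [-1.57, -0.0, -1.305]
force: [-0.7, -0.0, 0.4]
grip_width: 0.0004
```

```bash
python3 -c "
from h import *
pic('b3')"
```

```text
t 5.35 TCP rel axle in tool axes cm (x=-standy,y=down,z=standx) [-0.02 -3.74 -1.64] rot [-1.57  -0.    -1.305] F [-0.7 -0.   0.4] grip 0.0004  pos [ 0.4548 -0.1767  0.0934]
[(np.float64(-1.8), 4, np.float64(0.006), np.float64(0.007)), (np.float64(-1.7), 19, np.float64(-0.015), np.float64(0.009)), (np.float64(-1.6), 18, np.float64(-0.01), np.float64(0.011)), (np.float64(-1.0), 5, np.float64(-0.005), np.float64(0.009)), (np.float64(-0.9), 21, np.float64(-0.01), np.float64(0.012)), (np.float64(-0.8), 8, np.float64(-0.01), np.float64(0.009)), (np.float64(-0.7), 1, np.float64(0.008), np.float64(0.008)), (np.float64(-0.6), 7, np.float64(0.003), np.float64(0.007)), (np.float64(-0.5), 5, np.float64(0.006), np.float64(0.012)), (np.float64(-0.4), 8, np.float64(0.005), np.float64(0.012)), (np.float64(-0.3), 6, np.float64(0.007), np.float64(0.014)), (np.float64(-0.2), 18, np.float64(0.004), np.float64(0.019)), (np.float64(-0.1), 21, np.float64(-0.007), np.float64(0.022)), (np.float64(0.6), 27, np.float64(-0.013), np.float64(0.01)), (np.float64(0.7), 12, np.float64(-0.013), np.float64(0.009)), (np.float64(1.3), 3, np.float64(-0.007), np.float64(0.009)), (np.float64(1.4), 28, np.float64(-0.012), np.float64(0.01)), (np.float64(1.5), 4, np.float64(0.006), np.float64(0.008))]
phase mod .785: -0.08879935013494805 0.7361069941066347
```

View pics/b3.png

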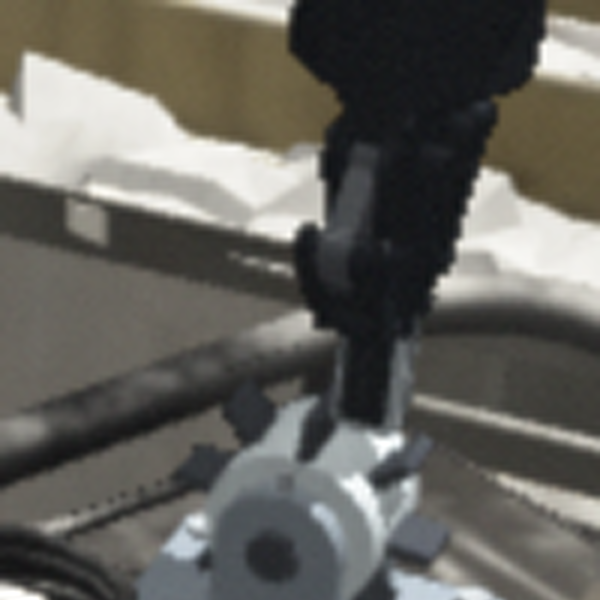

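Emit:
arm_command:
  moves:
    - {"rx": 0, "ry": 0, "rz": 0, "x": 0, "y": 0, "z": 0.1, "gripper": -1}
    - {"rx": 0, "ry": 0, "rz": 0, "x": 0, "y": 0, "z": 0.2, "gripper": -1}
    - {"rx": 0, "ry": 0, "rz": 0, "x": 0, "y": 0, "z": 0.2, "gripper": -1}

```text
clock: 5.65
position: [0.4563, -0.1763, 0.0933]
tool_rot: [-1.571, 0.0, -1.305]
force: [-3.7, -1.2, 2.3]
grip_width: 0.0002
```

```bash
python3 -c "
from h import *
where()"
```

```text
t 5.65 TCP rel axle in tool axes cm (x=-standy,y=down,z=standx) [-0.02 -3.73 -1.49] rot [-1.571  0.    -1.305] F [-3.7 -1.2  2.3] grip 0.0002  pos [ 0.4563 -0.1763  0.0933]
```

Emit:
arm_command:
  moves:
    - {"rx": 0, "ry": 0, "rz": 0, "x": 0, "y": 0, "z": -1.0, "gripper": -1}
    - {"rx": 0, "ry": 0, "rz": 0, "x": 0, "y": 0, "z": -3.0, "gripper": -1}
    - {"rx": 0, "ry": 0, "rz": 0, "x": 0, "y": 0, "z": -6.0, "gripper": -1}
    - {"rx": 0, "ry": 0, "rz": 0, "x": 0, "y": -2, "z": -8.0, "gripper": -1}
    - {"rx": 0, "ry": 0, "rz": 0, "x": 0, "y": -2, "z": -8.0, "gripper": -1}

```text
clock: 6.07
position: [0.3755, -0.1987, 0.1149]
tool_rot: [-1.572, -0.001, -1.308]
force: [1.7, -1.4, 0.8]
grip_width: 0.0003
```

```bash
python3 - <<'E'
from h import *
where()
out=[]
for n,b in [("scene",(360,160,430,240)),("top",(360,160,430,240))]:
    im,d=bot.grab_frame(n); np.savez("g_"+n,im=im,d=d); ridges(n,dict(d=d))
    out.append(cv2.resize(im[b[1]:b[3],b[0]:b[2]],(400,457),interpolation=cv2.INTER_CUBIC)[:,:,::-1])
cv2.imwrite("pics/c1.png",np.hstack(out))
E
```

```text
t 6.07 TCP rel axle in tool axes cm (x=-standy,y=down,z=standx) [ 0.05 -5.88 -9.87] rot [-1.572e+00 -1.000e-03 -1.308e+00] F [ 1.7 -1.4  0.8] grip 0.0003  pos [ 0.3755 -0.1987  0.1149]
scene drum circle centre [0.     0.0041] R 0.0262 Ymean 0.0012
[(np.float64(-1.7), 9, np.float64(-0.007), np.float64(0.011)), (np.float64(-1.6), 31, np.float64(-0.011), np.float64(0.011)), (np.float64(-0.9), 18, np.float64(-0.013), np.float64(0.01)), (np.float64(-0.8), 18, np.float64(-0.009), np.float64(0.01)), (np.float64(-0.2), 21, np.float64(-0.022), np.float64(0.019)), (np.float64(-0.1), 37, np.float64(-0.022), np.float64(0.021)), (np.float64(0.0), 7, np.float64(-0.016), np.float64(0.021)), (np.float64(0.6), 24, np.float64(-0.013), np.float64(0.009)), (np.float64(0.7), 17, np.float64(-0.01), np.float64(0.01)), (np.float64(1.4), 26, np.float64(-0.014), np.float64(0.011)), (np.float64(1.5), 6, np.float64(0.004), np.float64(0.01))]
phase mod .785: -0.05500377225004817 0.9152862486423449
top drum circle centre [0.0002 0.0027] R 0.0273 Ymean -0.0023
[(np.float64(-1.7), 8, np.float64(-0.014), np.float64(
[... 238 characters left out ...]
 np.float64(0.008)), (np.float64(-0.8), 38, np.float64(-0.013), np.float64(0.008)), (np.float64(-0.7), 1, np.float64(-0.004), np.float64(-0.004)), (np.float64(-0.2), 14, np.float64(-0.023), np.float64(0.019)), (np.float64(-0.1), 56, np.float64(-0.023), np.float64(0.019)), (np.float64(0.0), 11, np.float64(-0.022), np.float64(0.018)), (np.float64(0.6), 36, np.float64(-0.013), np.float64(0.007)), (np.float64(0.7), 21, np.float64(-0.012), np.float64(0.008)), (np.float64(1.3), 1, np.float64(-0.011), np.float64(-0.011)), (np.float64(1.4), 35, np.float64(-0.013), np.float64(0.008)), (np.float64(1.5), 13, np.float64(-0.014), np.float64(0.008))]
phase mod .785: -0.04666409861782832 0.8962543660019653
```

View pics/c1.png

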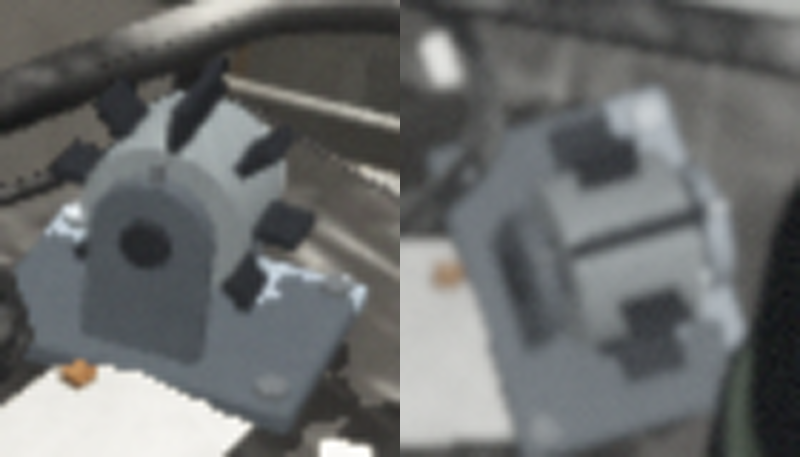

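```bash
cat > syn.py <<'E'
from h import *
def model(th,x0=.4707,y0=-.1726,yaw=.268):
    s=.0004; pts=[]
    a=np.arange(0,2*np.pi,.012); y=np.arange(-.022,.0221,s); A,Y=np.meshgrid(a,y); pts.append(np.c_[(.03*np.sin(A)).ravel(),Y.ravel(),(.03*np.cos(A)).ravel()])
    for sy in (-1,1):
        r=np.arange(0,.03,s*2); A,Rr=np.meshgrid(a,r); pts.append(np.c_[(Rr*np.sin(A)).ravel(),np.full(A.size,sy*.022),(Rr*np.cos(A)).ravel()])
    for i in range(8):
        L=.022 if i==0 else .011; t=th+i*np.pi/4
        y=np.arange(-L,L+1e-6,s); w=np.arange(-.003,.00301,s); r=np.arange(.029,.0461,s)
        q=[]
        for ww in (-.003,.003):
            Rr,Y=np.meshgrid(r,y); q.append(np.c_[np.full(Rr.size,ww),Y.ravel(),Rr.ravel()])
        W,Y=np.meshgrid(w,y); q.append(np.c_[W.ravel(),Y.ravel(),np.full(W.size,.046)])
        for ye in(-L,L):
            W,Rr=np.meshgrid(w,r); q.append(np.c_[W.ravel(),np.full(W.size,ye),Rr.ravel()])
        q=np.vstack(q); c,sn=np.cos(t),np.sin(t)
        pts.append(np.c_[q[:,0]*c+q[:,2]*sn,q[:,1],-q[:,0]*sn+q[:,2]*c])
    # cheeks
    for sy in(-1,1):
      for yy in(.026,.034):
        X,Z=np.meshgrid(np.arange(-.022,.0221,s),np.arange(-.056,.0221,s)); k=(Z<0)|(np.hypot(X,Z)<.022)
        pts.append(np.c_[X[k],np.full(k.sum(),sy*yy),Z[k]])
    P=np.vstack(pts); c,sn=np.cos(yaw),np.sin(yaw)
    return np.c_[P[:,0]*c-P[:,1]*sn+x0,P[:,0]*sn+P[:,1]*c+y0,P[:,2]+.056]
def depth(n,th):
    f,cx,cy,E=K(n); P=model(th); z=((P-E[:3,3])@E[:3,:3])[:,2]; uv=np.round(proj(n,P)).astype(int)
    d=np.full((400,640),9.,np.float32); np.minimum.at(d,(uv[:,1],uv[:,0]),z.astype(np.float32)); d[d>8]=0; return d
def phase(n,d):
    P=cloud(n,d)[d>0]-[.4707,-.1726,.056]; c,s=np.cos(.268),np.sin(.268)
    X=P[:,0]*c+P[:,1]*s; Y=-P[:,0]*s+P[:,1]*c; Z=P[:,2]; r=np.hypot(X,Z); a=np.arctan2(X,Z)
    o=[]
    for am in (1.9,.3):
        k=(abs(Y)<.024)&(r>.0365)&(r<.050)&(abs(a)<am); o.append((np.angle(np.exp(8j*a[k]).mean())/8).round(4))
    k=(abs(Y)<.024)&(r>.042)&(r<.050)&(abs(a)<.3); o.append(np.median(a[k]).round(4)); 
    return o
if __name__=="__main__":
    for n in["scene","top"]:
        print(n,"meas",phase(n,np.load(f"g_{n}.npz")["d"]))
        for th in(-.06,-.03,0,.03): print("  sim",th,phase(n,depth(n,th)))
E
python3 syn.py
```

```text
scene meas [np.float64(-0.055), np.float64(-0.0693), np.float64(-0.0614)]
  sim -0.06 [np.float64(-0.0731), np.float64(-0.0895), np.float64(-0.0801)]
  sim -0.03 [np.float64(-0.0456), np.float64(-0.0609), np.float64(-0.0489)]
  sim 0 [np.float64(-0.016), np.float64(-0.0312), np.float64(-0.0276)]
  sim 0.03 [np.float64(0.0128), np.float64(-0.0039), np.float64(0.0018)]
top meas [np.float64(-0.0467), np.float64(-0.0529), np.float64(-0.0483)]
  sim -0.06 [np.float64(-0.06), np.float64(-0.0676), np.float64(-0.0642)]
  sim -0.03 [np.float64(-0.0303), np.float64(-0.0399), np.float64(-0.0344)]
  sim 0 [np.float64(-0.0016), np.float64(-0.0129), np.float64(-0.0068)]
  sim 0.03 [np.float64(0.0286), np.float64(0.0142), np.float64(0.0231)]
```

Emit:
arm_command:
  moves:
    - {"rx": 0, "ry": 0, "rz": 0, "x": 0, "y": 1.0, "z": 2.5, "gripper": -1}
    - {"rx": 0, "ry": 0, "rz": 0, "x": 0, "y": 2.0, "z": 5.0, "gripper": -1}
    - {"rx": 0, "ry": 0, "rz": 0, "x": 0, "y": 2.0, "z": 6.3, "gripper": -1}
    - {"rx": 0, "ry": 0, "rz": 0, "x": 0, "y": 2.0, "z": 6.8, "gripper": -1}
    - {"rx": 0, "ry": 0, "rz": 0, "x": 0, "y": 2.0, "z": 6.8, "gripper": -1}

```text
clock: 6.58
position: [0.4458, -0.1786, 0.0928]
tool_rot: [-1.57, 0.0, -1.303]
force: [-1.1, 0.3, -0.1]
grip_width: 0.0002
```

```bash
python3 -c "
from h import *
where()"
```

```text
t 6.58 TCP rel axle in tool axes cm (x=-standy,y=down,z=standx) [-0.08 -3.68 -2.56] rot [-1.57   0.    -1.303] F [-1.1  0.3 -0.1] grip 0.0002  pos [ 0.4458 -0.1786  0.0928]
```

Emit:
arm_command:
  moves:
    - {"rx": 0, "ry": 0, "rz": 0, "x": 0, "y": 0, "z": 0.6, "gripper": -1}
    - {"rx": 0, "ry": 0, "rz": 0, "x": 0, "y": 0, "z": 1.0, "gripper": -1}
    - {"rx": 0, "ry": 0, "rz": 0, "x": 0, "y": 0, "z": 1.2, "gripper": -1}
    - {"rx": 0, "ry": 0, "rz": 0, "x": 0, "y": 0, "z": 1.3, "gripper": -1}
    - {"rx": 0, "ry": 0, "rz": 0, "x": 0, "y": 0, "z": 1.3, "gripper": -1}

```text
clock: 7.0
position: [0.457, -0.1763, 0.0934]
tool_rot: [-1.571, -0.0, -1.305]
force: [-1.3, -1.1, 1.0]
grip_width: -0.0002
```

```bash
python3 -c "
from h import *
where()"
```

```text
t 7.0 TCP rel axle in tool axes cm (x=-standy,y=down,z=standx) [-0.01 -3.74 -1.42] rot [-1.571 -0.    -1.305] F [-1.3 -1.1  1. ] grip -0.0002  pos [ 0.457  -0.1763  0.0934]
```

Reached -1.42; one more 1 mm, then back off and measure.

Emit:
arm_command:
  moves:
    - {"rx": 0, "ry": 0, "rz": 0, "x": 0, "y": 0, "z": 0.1, "gripper": -1}
    - {"rx": 0, "ry": 0, "rz": 0, "x": 0, "y": 0, "z": 0.1, "gripper": -1}
    - {"rx": 0, "ry": 0, "rz": 0, "x": 0, "y": 0, "z": 0.1, "gripper": -1}

```text
clock: 7.25
position: [0.458, -0.176, 0.0933]
tool_rot: [-1.571, -0.0, -1.305]
force: [-3.5, -1.3, 2.4]
grip_width: 0.0003
```

```bash
python3 -c "
from h import *
where()"
```

```text
t 7.25 TCP rel axle in tool axes cm (x=-standy,y=down,z=standx) [-0.01 -3.73 -1.31] rot [-1.571 -0.    -1.305] F [-3.5 -1.3  2.4] grip 0.0003  pos [ 0.458  -0.176   0.0933]
```

Emit:
arm_command:
  moves:
    - {"rx": 0, "ry": 0, "rz": 0, "x": 0, "y": 0, "z": -1.0, "gripper": -1}
    - {"rx": 0, "ry": 0, "rz": 0, "x": 0, "y": 0, "z": -3.0, "gripper": -1}
    - {"rx": 0, "ry": 0, "rz": 0, "x": 0, "y": 0, "z": -6.0, "gripper": -1}
    - {"rx": 0, "ry": 0, "rz": 0, "x": 0, "y": -2, "z": -8.0, "gripper": -1}
    - {"rx": 0, "ry": 0, "rz": 0, "x": 0, "y": -2, "z": -8.0, "gripper": -1}

```text
clock: 7.67
position: [0.3775, -0.1982, 0.1149]
tool_rot: [-1.572, -0.001, -1.308]
force: [1.7, -1.2, 1.3]
grip_width: -0.0003
```

```bash
python3 - <<'E'
from syn import *
where()
out=[]
for n,b in [("scene",(360,160,430,240)),("top",(360,160,430,240))]:
    im,d=bot.grab_frame(n); np.savez("g_"+n,im=im,d=d)
    out.append(cv2.resize(im[b[1]:b[3],b[0]:b[2]],(400,457),interpolation=cv2.INTER_CUBIC)[:,:,::-1])
cv2.imwrite("pics/c2.png",np.hstack(out))
E
python3 syn.py
```

```text
t 7.67 TCP rel axle in tool axes cm (x=-standy,y=down,z=standx) [ 0.05 -5.88 -9.67] rot [-1.572e+00 -1.000e-03 -1.308e+00] F [ 1.7 -1.2  1.3] grip -0.0003  pos [ 0.3775 -0.1982  0.1149]
scene meas [np.float64(-0.0157), np.float64(-0.0295), np.float64(-0.0175)]
  sim -0.06 [np.float64(-0.0731), np.float64(-0.0895), np.float64(-0.0801)]
  sim -0.03 [np.float64(-0.0456), np.float64(-0.0609), np.float64(-0.0489)]
  sim 0 [np.float64(-0.016), np.float64(-0.0312), np.float64(-0.0276)]
  sim 0.03 [np.float64(0.0128), np.float64(-0.0039), np.float64(0.0018)]
top meas [np.float64(-0.0075), np.float64(-0.0138), np.float64(-0.0076)]
  sim -0.06 [np.float64(-0.06), np.float64(-0.0676), np.float64(-0.0642)]
  sim -0.03 [np.float64(-0.0303), np.float64(-0.0399), np.float64(-0.0344)]
  sim 0 [np.float64(-0.0016), np.float64(-0.0129), np.float64(-0.0068)]
  sim 0.03 [np.float64(0.0286), np.float64(0.0142), np.float64(0.0231)]
```

View pics/c2.png

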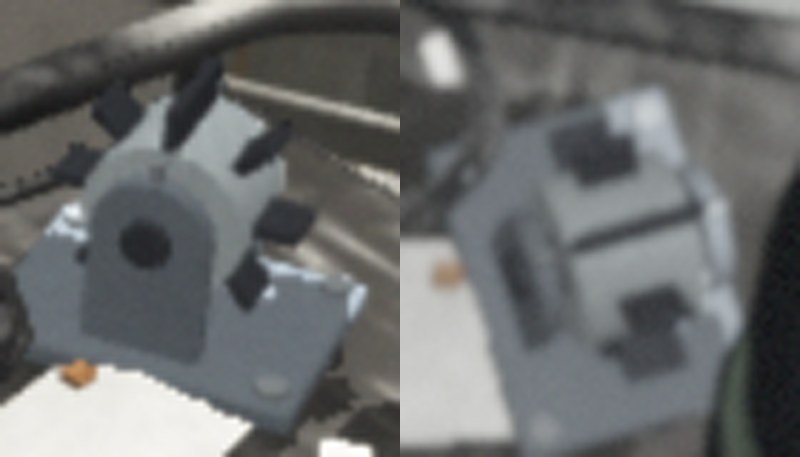

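Emit:
arm_command:
  moves:
    - {"rx": 0, "ry": 0, "rz": 0, "x": 0, "y": -3, "z": 0, "gripper": -1}
    - {"rx": 0, "ry": 0, "rz": 0, "x": 0, "y": -6, "z": 0, "gripper": -1}
    - {"rx": 0, "ry": 0, "rz": 0, "x": 0, "y": -9, "z": 0, "gripper": -1}
    - {"rx": 0, "ry": 0, "rz": 0, "x": 0, "y": -9, "z": 0, "gripper": -1}
    - {"rx": 0, "ry": 0, "rz": 0, "x": 0, "y": -9, "z": 0, "gripper": -1}

```text
clock: 8.18
position: [0.3823, -0.1969, 0.2042]
tool_rot: [-1.568, -0.002, -1.304]
force: [-0.3, 0.3, -0.8]
grip_width: 0.0
```

```bash
python3 - <<'E'
from syn import *
where()
for n in ["scene","top"]:
    im,d=bot.grab_frame(n); print(n,phase(n,d))
    o=np.load(f"f_{n}.npz")["im"]
    for t in ["fine_rim","stone_cap"]:
        b=np.round(bot.spot_in(t,n)[0]["box"]).astype(int); 
        print(t,b,"mean diff to start",np.abs(im[b[1]:b[3],b[0]:b[2]].astype(int)-o[b[1]:b[3],b[0]:b[2]]).mean().round(1))
bot.job_done()
E
```

```text
t 8.18 TCP rel axle in tool axes cm (x=-standy,y=down,z=standx) [  0.04 -14.84  -9.12] rot [-1.568 -0.002 -1.304] F [-0.3  0.3 -0.8] grip 0.0  pos [ 0.3823 -0.1969  0.2042]
scene [np.float64(-0.0147), np.float64(-0.0325), np.float64(-0.0224)]
fine_rim [295 223 331 262] mean diff to start 1.4
stone_cap [296 221 332 262] mean diff to start 2.3
top [np.float64(-0.0065), np.float64(-0.0165), np.float64(-0.0132)]
fine_rim [210 192 239 230] mean diff to start 1.1
stone_cap [283 179 316 208] mean diff to start 0.7
the job is handed in; nothing more can be done
```

I rolled the eight-ridge wheel, the right-hand one, up and away with closed fingers, from about -1.49 rad to upright. That took three ridge pushes, the last on the long ridge, plus one small nudge. I then backed off, raised the arm clear and handed the job in at about 8 s.

**Wheel angle:** after the last push the long ridge stands at 0 rad within about 0.01. Both cameras' depth readings, compared with a simulated model of the wheel, agree on this. I worked the angle out from the fitted stand position, not from the pointers themselves.

**Fine wheel and stone cap:** the pictures of both look unchanged from the start in both cameras, and I touched neither. In the last scene-camera check the network reported the fine wheel at the cap's position, about (295, 223), so that view didn't check the wheel. The top camera did place it correctly, at its starting spot and unchanged.

**Forces:** the largest force I read during the pushes was about 8 N. Nothing was touching the robot at hand-in.

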